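# Clamp the code reader and present a sample tube to it

### The job

The code reader has been set where it is wanted on its rail, but its clamp is still loose: turn the orange clamp knob clockwise until it is tight, leaving the reader where it stands. Then take the tall blue-capped tube out of the white rack, carry it clear of the open box without touching it, and hold it upright with its base centred about 10 mm above the reader's round glass window, never letting it touch the reader. Knock nothing about, and finish holding the tube still there in the gripper: do not put it down or let go.

Things in the scene. Friction and masses are not known exactly. Their poses are not given: they have to be found in the camera images.
- clamp_grip (a point): clamp knob: an upright orange bar 58 mm long, 12 mm thick, 32 mm high, on a black foot 32 mm across, on the carriage's steel plate. Point: on the knob's vertical axis, 11.5 mm below the bar's top, 27 mm above the plate, the height to grip. The bar runs along this point's x axis: roughly along the rail when loose, across it when tight. The reader's housing begins 66 mm from the axis.
- clamp (a joint): turn of the clamp knob in rad, growing clockwise as seen from above: 0 to 0.35 at the start (loose), the screw begins to bite at 0.85, tight from 1.2, hard stop at 1.5. It takes 0.2 to 0.35 N m and stays where it is left.
- window (a point): centre of the top face of the reader's round glass window (32 mm, pale blue, in a black 50 mm ring), 90 mm above the bench. The reader is a dark box 84 x 70 x 38 mm with a flat top, on the same carriage (plate 200 x 74 mm) as the knob, whose axis lies 108 mm away; x axis along the rail, from knob to window. Until clamped, the carriage slides along the rail if pushed with over 4 N.
- blue_tall_mid (a point): the tube to present: clear, 16 mm in diameter, 100 mm long, flat base, about 22 g, with a blue cap 18 mm in diameter and 16 mm high (19 mm wide at its lower rim). Point: its centre, half-way up, 42 mm below the middle of the cap; z axis up the tube. It stands in a corner hole of the white rack; the nearest other tube is 48 mm away across the rack, the next 96 mm along its length.
- blue_tall_base (a point): centre of the flat underside of that tube; in the rack it is 8 mm above the bench, 42 mm below the rack's top.
- rack: white block 132 x 84 x 50 mm high, fixed, with 15 round holes 18.2 mm wide and 42 mm deep on a 24 mm grid; four tubes stand in its corner holes in any order. Origin at the centre of its underside, x axis along the 132 mm length.
- blue_short_mid (a point): bystander in the rack: like the tube to present, blue cap, but only 75 mm long; this point is its centre.
- red_tall_mid (a point): bystander in the rack: 100 mm long with a red cap; this point is its centre.
- red_short_mid (a point): bystander in the rack: 75 mm long with a red cap; this point is its centre.
- sample_box: the obstacle, fixed, between rack and rail: blue box 200 x 110 mm full of capped tubes, 93 mm high, its translucent lid standing open along the long side next to the rail, its top about 185 mm above the bench. Origin at the centre of the box's underside, x axis along the 200 mm side; the lid reaches 105 mm from the origin along the body's own -y axis, towards the rail.
- bottle: bystander: amber bottle with a white cap, 48 mm in diameter, 105 mm high; origin at the centre of its underside.
- cap_jar: bystander: glass jar with a blue lid, 52 mm in diameter, 65 mm high; origin at the centre of its underside.
- cap_tray: bystander: open white tray 100 x 75 x 22 mm with spare caps; origin at the centre of its underside.
- marker: bystander: black and white marker pen lying on the bench, 127 mm long, 17 mm thick; origin on the bench below its middle.

How it is judged:
On the way, in this order (a step that is already met when the one before it is completed fails the run):
1. the clamp knob is tight (turned to 1.2 rad or more) (value of joint clamp above 1.2 rad), for 0.2 s.
2. the tall blue-capped tube is held clear above the rack (height (world z) of blue_tall_base above 0.075 m and contact force between the fingers and blue_tall above 1 N), for 0.2 s.
At the end, for the whole second after the job is handed in: Knob at 1.15 rad or more; reader within 15 mm of its start; tube gripped, still, upright within 0.12 rad, base within 8 mm of the window's centre sideways and 4 to 18 mm above it, touching no reader or rail; other tubes within 20 mm, bystanders within 30 mm of their starts (value of joint clamp above 1.15 rad and distance of window from where it was at the start of the episode below 0.015 m and horizontal distance between blue_tall_base and window below 0.008 m and z of blue_tall_base in the frame of window between 0.004 and 0.018 m and angle between blue_tall_mid's own z axis and vertical below 0.12 rad and linear speed of blue_tall below 0.02 m/s and contact force between the fingers and blue_tall above 1 N and contact force between blue_tall and rail below 0.05 N and distance of each of blue_short_mid, red_tall_mid, red_short_mid from where it was at the start of the episode below 0.02 m and distance of each of bottle, cap_jar, cap_tray, marker from where it was at the start of the episode below 0.03 m); the arm keeps its last pose, push and grip.
It fails at once if the tube touches the reader, its carriage or the rail (contact force between blue_tall and rail above 0.3 N).
It fails at once if the tube is tipped more than 0.5 rad (angle between blue_tall_mid's own z axis and vertical above 0.5 rad).
It fails at once if the tube knocks against the box or its lid (contact force between blue_tall and sample_box above 1 N).
It fails at once if another tube is pulled out or knocked about (distance of any of blue_short_mid, red_tall_mid, red_short_mid from where it was at the start of the episode above 0.03 m).
It fails at once if a bystander is knocked away (distance of any of bottle, cap_jar, cap_tray, marker from where it was at the start of the episode above 0.05 m).
It also fails if it takes over 70 s, if anything falls off the work surface, if the arm or the gripper's body presses on something with over 40 N, if the wrist force passes 120 N, or if a joint passes its speed limit or range.

### The arm

A 6-joint arm with a two-finger parallel gripper is mounted at the origin on the work surface. World frame = base frame: x ahead of the robot, y to its left, z up, the work surface at z = 0. Lengths are in m, angles in rad, forces in N, time in s.
With the tool pointing down it reaches from about 0.35 to 0.975 m from the base axis. Payload 4.9 kg.
Tool frame: the origin (TCP) lies midway between the tips of the shut fingers; the grasp point (between the pads) lies ctrl.grip_point_offset behind it (ctrl.grip_point_offset is the distance from the TCP to the grasp point, in m); x points along the fingers, y is the direction in which the jaws open and shut, and the axes are right-handed (so a half turn about x gives the same grasp; the last joint's range is limited). The gripper opens to 85 mm and grips with 20 to 120 N. Pads are 22 mm wide; open, the fingers measure 114 mm over their backs; the gripper's body (76 mm by 85 mm) begins 54 mm behind the grasp point. The pads swing forward as they close: fully open they stand 13 mm farther back than shut.
Start: joints at [1.206, 0.053, 1.613, -0, 1.476, -0.119], TCP at [0.152, 0.606, 0.231] pointing down, gripper open.
Joint ranges: [-3.01, 3.01], [-1.01, 2.22], [0.06, 2.58], [-1.02, 4.17], [0.09, 2.62], [-3.14, 3.14]. Speed limits (rad/s): [2.57, 2.57, 3.14, 3.14, 3.14, 3.14].

### API

Orientations are given as a rotation vector (axis times angle).
In Python, from station import ctrl gives the robot as it stands. The module is installed in compiled form; this text tells all that it offers.
- The arm moves only by the tool drive_tool, never from a script. Its argument "commands" is text: rows parted by semicolons, each of 5 numbers parted by spaces: the closure, from -1 (fully open) to 1 (shut), so that 0 is half open, then the shift along the tool's x, y, z in units of 40 mm (1.0 is 40 mm), then the turn about the tool's x in units of 5 degrees (1.0 is 5 degrees). A call has 1 to 8 rows; each row is the pose to reach, as a shift and turn from the pose commanded when the call began, along the tool's axes at that moment; what a row does not reach only later rows make up. A row lasts 1/12 s, in which the tool goes at most 41.7 mm and 7.16 degrees, less where a joint would pass 70% of its speed; a pose out of reach is approached as far as the arm can. A call with a gripper value outside its range is refused whole. The fingers move at their own pace and stop on an object; "newtons" is the grip in N (left out, the last holds). Time passes only in rows, so rows that repeat a pose let the fingers close. It gives the time, the measured TCP pose, the force and the opening at its end, in the units of the state.
- ctrl.get_obs(): the state, without advancing time (a new reading comes with each control period).
- ctrl.get_image(name): name is "scene" or "side" or "wrist"; returns (picture, depth): 420x560x3 uint8, blue, green, red; 420x560 float32, m along the optical axis (not along the pixel's ray), 0 where there is no reading.
- ctrl.camera_info(name): a dict with "K" (3x3 intrinsics, pixels), "k1" (the pictures are not rectified: a ray, as slopes to the right and down, at radius r is drawn at 1 + k1 r^2 times it, then the intrinsics apply), "T" (4x4, takes a point from camera to world coordinates). Camera axes: x right, y down, z forward; pixel columns grow to the right and rows downward; lengths in m; the calibration is good to about 2 mm. A picture is of the moment at which its call begins: read the wrist's pose just before it. camera_info takes no time and is no camera call; for the wrist camera it gives the pose at the moment of the call.
- ctrl.finish_job(): hands the job in, once; it reports no verdict.
The state is a dict: "t": time; "q": joint angles; "dq": joint speeds; "effort": joint torques, N m; "tool_pos": TCP position; "tool_rot": TCP orientation; "contact_force": force on the tool from outside, world axes, zero at the start; "wrist_torque": the same for the moment, N m; "opening": finger opening in m.
Only numpy, scipy, OpenCV 4.12 (cv2) and the standard library are available. Lean on these libraries where they do the work, as an engineer would, in place of code of your own. Each camera call takes 0.05 s, during which the arm holds its last target.

## Working session

There is one attempt and no reset: what is moved stays moved. The work goes in short steps, Python scripts to look and compute and a tool call to move; the robot and the scene stay as the last step left them, time stands still between calls to the robot, and variables do not carry over. Pictures are saved under pics/ and viewed, and the job is handed in when it is done.

Besides the shell and the picture viewer there is one more tool, called after ">>>" by a JSON object that holds its "name" and its "arguments", one argument or row to a line. drive_tool: Moves the arm, as the interface text tells. Its arguments: {"type":"object","properties":{"commands":{"type":"string"},"newtons":{"type":"number"}},"required":["commands"]}

```bash
mkdir -p pics
cat > h.py <<'E'
import numpy as np, cv2
from station import ctrl
def snap(n,f):
    info=ctrl.camera_info(n); im,d=ctrl.get_image(n)
    cv2.imwrite('pics/'+f+'.png',im); np.savez('pics/'+f+'.npz',im=im,d=d,K=info['K'],k1=info['k1'],T=info['T'])
    return im,d,info
def load(f):
    z=np.load('pics/'+f+'.npz'); return z['im'],z['d'],{'K':z['K'],'k1':float(z['k1']),'T':z['T']}
def rays(info,uv):
    uv=np.asarray(uv,float).reshape(-1,1,2)
    s=cv2.undistortPoints(uv,np.array(info['K']),np.array([info['k1'],0,0,0,0.]),None,None).reshape(-1,2)
    return np.c_[s,np.ones(len(s))]
def onplane(info,uv,z):
    r=rays(info,uv); T=np.array(info['T']); w=r@T[:3,:3].T; o=T[:3,3]
    return o+w*((z-o[2])/w[:,2])[:,None]
def bydepth(info,uv,d):
    r=rays(info,uv); T=np.array(info['T']); return (r*np.asarray(d).reshape(-1,1))@T[:3,:3].T+T[:3,3]
def cloud(d,info):
    v,u=np.mgrid[:d.shape[0],:d.shape[1]]
    P=bydepth(info,np.c_[u.ravel(),v.ravel()],d.ravel()).reshape(*d.shape,3); P[d<=0]=np.nan
    return P
E
python3 - <<'E'
from h import *
np.set_printoptions(precision=4,suppress=True)
for n in ("scene","side","wrist"):
    im,d,i=snap(n,n+"0"); print(n,i['K'].tolist() if hasattr(i['K'],'tolist') else i['K'],i['k1']);print(np.array(i['T']))
o=ctrl.get_obs(); print(o, ctrl.grip_point_offset)
E
```

```text
scene [[495.859395801017, 0.0, 280.2548050990244], [0.0, 495.859395801017, 209.96738066768162], [0.0, 0.0, 1.0]] 0.006430832376548111
[[ 0.7275  0.5646 -0.3897  1.0303]
 [ 0.6859 -0.6106  0.3957 -0.5946]
 [-0.0145 -0.5553 -0.8316  1.1182]
 [ 0.      0.      0.      1.    ]]
side [[450.5111778723712, 0.0, 283.5784512070647], [0.0, 450.5111778723712, 217.652685305077], [0.0, 0.0, 1.0]] 0.01835207580706273
[[ 0.8769 -0.2765  0.3932  0.1282]
 [-0.4802 -0.5406  0.6908 -0.8228]
 [ 0.0216 -0.7945 -0.6068  0.7298]
 [ 0.      0.      0.      1.    ]]
wrist [[365.6924204594289, 0.0, 279.58030125181267], [0.0, 365.6924204594289, 206.61510999749692], [0.0, 0.0, 1.0]] 0.00686158594990898
[[ 0.2439  0.9354  0.256   0.0869]
 [ 0.9698 -0.2347 -0.0663  0.6222]
 [-0.0019  0.2644 -0.9644  0.3737]
 [ 0.      0.      0.      1.    ]]
{'t': 0.15, 'q': array([ 1.206 ,  0.0532,  1.614 , -0.    ,  1.476 , -0.119 ]), 'dq': array([-0.0018, -0.0009, -0.0025, -0.0011,  0.0001,  0.0015]), 'effort': array([  0.0002, -39.4247, -37.072 ,  -0.0002,   0.0047,   0.    ]), 'tool_pos': array([0.1519, 0.6057, 0.2303]), 'tool_rot': array([ 0.1917,  1.5625, -0.1943]), 'contact_force': array([ 0.885 , -0.3794, -0.4261]), 'wrist_torque': array([ 0.0288, -0.0042, -0.0122]), 'opening': 0.08561737584263367} 0.0187
```

View pics/scene0.png

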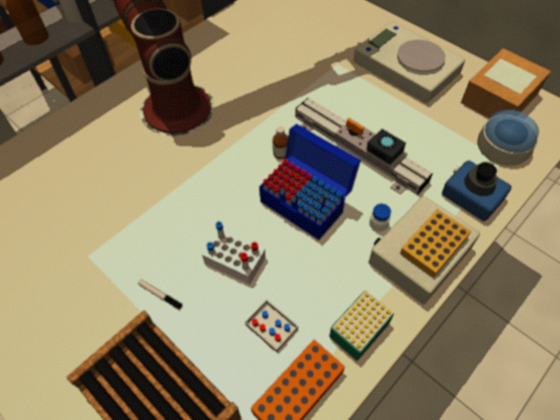

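View pics/side0.png

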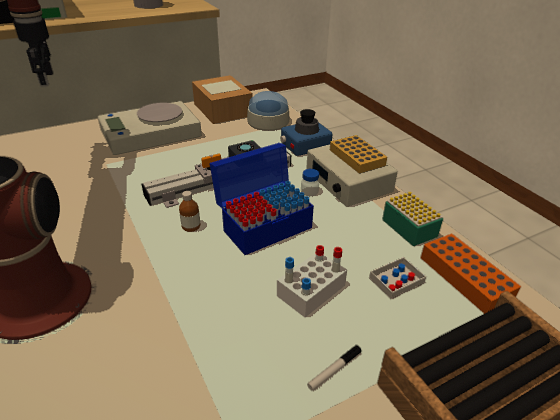

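View pics/wrist0.png

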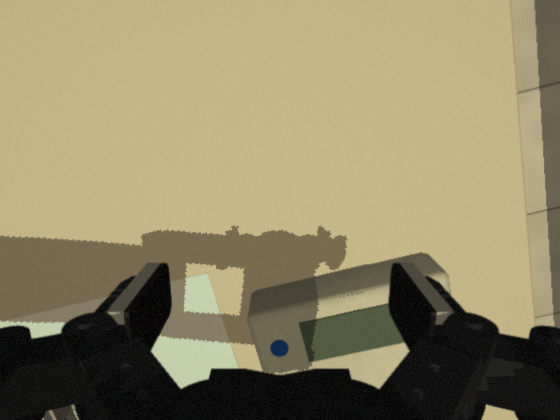

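The scene view shows the knob at (355,127), the window at (388,143) and the rack at (235,255). The blue caps are at (220,226) and (210,246). In the side view the tall blue cap is at about (289,263) and the short one at (306,285). Next I'll measure them.

```bash
cat > m.py <<'E'
from h import *
np.set_printoptions(precision=4,suppress=True)
def blobs(f,roi,kind,amin=8):
    im,d,i=load(f); P=cloud(d,i); hsv=cv2.cvtColor(im,cv2.COLOR_BGR2HSV)
    R={'blue':((95,120,50),(125,255,255)),'orange':((5,150,90),(22,255,255)),'red':((0,150,60),(5,255,255)),'pale':((80,40,90),(105,160,255))}[kind]
    m=cv2.inRange(hsv,*map(np.array,R)); k=np.zeros_like(m); x0,y0,x1,y1=roi; k[y0:y1,x0:x1]=m[y0:y1,x0:x1]
    n,l,s,c=cv2.connectedComponentsWithStats(k)
    for j in range(1,n):
        if s[j,4]<amin: continue
        p=P[l==j]; p=p[~np.isnan(p[:,0])]
        z=np.percentile(p[:,2],90) if len(p) else 0
        top=p[p[:,2]>z-0.006]
        print(f,kind,c[j],s[j,4],'med',np.median(p,0),'z90',z,'topmean',top.mean(0),'plane@z90',onplane(i,[c[j]],z))
blobs('scene0',(195,210,275,280),'blue'); blobs('side0',(270,235,350,310),'blue')
blobs('scene0',(195,210,275,280),'red'); blobs('side0',(270,235,350,310),'red')
blobs('scene0',(330,105,380,140),'orange'); blobs('side0',(190,145,230,175),'orange')
blobs('scene0',(365,125,410,165),'pale'); blobs('side0',(225,138,270,160),'pale')
E
python3 m.py
python3 - <<'E'
from h import *
a=cv2.imread('pics/scene0.png')
cv2.imwrite('pics/z1.png',np.hstack([cv2.resize(a[90:200,270:440],None,fx=4,fy=4,interpolation=2)]))
b=cv2.imread('pics/side0.png'); cv2.imwrite('pics/z2.png',cv2.resize(b[135:315,130:360],None,fx=3.4,fy=3.3,interpolation=2))
E
```

```text
scene0 blue [218.7949 225.359 ] 39 med [ 0.4782 -0.2467  0.1081] z90 0.11075304285389334 topmean [ 0.4772 -0.2453  0.109 ] plane@z90 [[ 0.4803 -0.2475  0.1108]]
scene0 blue [210.     246.1364] 44 med [ 0.4921 -0.2922  0.0824] z90 0.08589396357811137 topmean [ 0.4908 -0.2904  0.0838] plane@z90 [[ 0.4944 -0.2931  0.0859]]
side0 blue [276.4222 237.5222] 90 med [ 0.5357 -0.0717  0.0143] z90 0.022928923199386577 topmean [ 0.5293 -0.0724  0.0221] plane@z90 [[ 0.5322 -0.0803  0.0229]]
side0 blue [289.3452 262.5952] 84 med [ 0.4718 -0.2473  0.1052] z90 0.10924072777449312 topmean [ 0.4734 -0.2448  0.1075] plane@z90 [[ 0.4692 -0.2521  0.1092]]
side0 blue [305.9659 283.3636] 88 med [ 0.4856 -0.2926  0.0816] z90 0.08402314221815539 topmean [ 0.4869 -0.2904  0.0828] plane@z90 [[ 0.483  -0.2965  0.084 ]]
scene0 red [254.0488 246.0488] 41 med [ 0.5691 -0.2198  0.0827] z90 0.08572167908350425 topmean [ 0.5681 -0.2182  0.084 ] plane@z90 [[ 0.5715 -0.2212  0.0857]]
scene0 red [243.5741 256.7037] 54 med [ 0.5834 -0.2652  0.1078] z90 0.11138283166032423 topmean [ 0.5817 -0.2642  0.1095] plane@z90 [[ 0.
[... 251 characters left out ...]
10921270493234675 topmean [ 0.5787 -0.2633  0.1078] plane@z90 [[ 0.5732 -0.2701  0.1092]]
scene0 orange [354.6194 125.9925] 134 med [0.5034 0.2506 0.08  ] z90 0.09002475566737567 topmean [0.5006 0.2514 0.0882] plane@z90 [[0.5073 0.2421 0.09  ]]
side0 orange [209.6783 159.6084] 143 med [0.489  0.2511 0.0806] z90 0.08847021925611653 topmean [0.4969 0.2519 0.0869] plane@z90 [[0.488  0.2364 0.0885]]
scene0 pale [386.5111 141.0556] 90 med [0.6063 0.2561 0.0901] z90 0.09371794839878773 topmean [0.6063 0.2564 0.091 ] plane@z90 [[0.6079 0.254  0.0937]]
side0 pale [244.9767 146.8372] 43 med [0.6061 0.2567 0.0903] z90 0.0916548188341984 topmean [0.6063 0.2569 0.0902] plane@z90 [[0.605  0.2545 0.0917]]
```

View pics/z1.png

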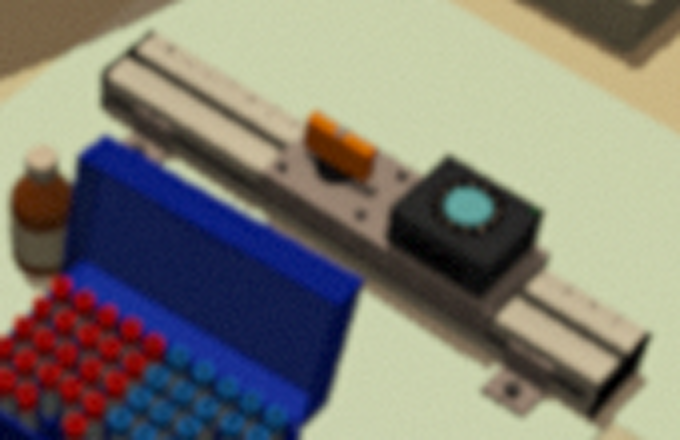

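View pics/z2.png

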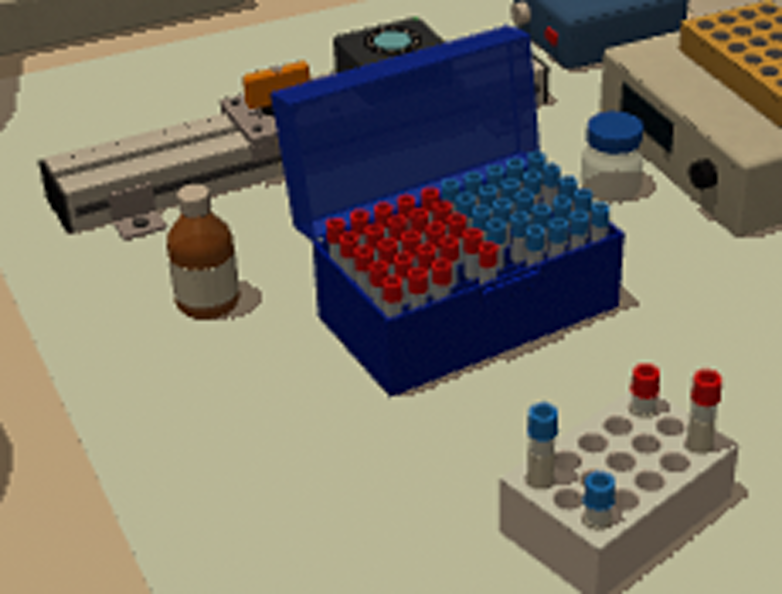

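The window is at about (0.606, 0.256), the knob at about (0.50, 0.251) and the tall blue tube at about (0.475, -0.246). Next I'll refine the knob geometry and write a move planner.

```bash
cat > p.py <<'E'
from h import *
from scipy.spatial.transform import Rotation as R
np.set_printoptions(precision=4,suppress=True)
def state():
    o=ctrl.get_obs(); M=R.from_rotvec(o['tool_rot']).as_matrix(); return o,M
def plan(target,yaxis_deg=None):
    """target TCP pos; yaxis_deg desired world heading of tool y (mod 180)"""
    o,M=state(); s=M.T@(np.array(target)-o['tool_pos'])/0.04
    print('t',o['t'],'pos',o['tool_pos'],'shift units',s)
    h=np.degrees(np.arctan2(M[1,1],M[0,1])); print('y heading',h,'tilt',np.degrees(np.arccos(-M[2,0])),'q6',o['q'][5])
    if yaxis_deg is not None:
        a=(h-yaxis_deg+90)%180-90; print('turn units',a/5,'(+=cw)')
E
python3 - <<'E'
from p import *
o,M=state(); print(M)
for f,roi in (('scene0',(280,95,440,195)),('side0',(130,130,285,205))):
    im,d,i=load(f);P=cloud(d,i);hsv=cv2.cvtColor(im,cv2.COLOR_BGR2HSV)
    m=cv2.inRange(hsv,np.array((5,150,70)),np.array((22,255,255)))>0
    x0,y0,x1,y1=roi; k=np.zeros_like(m);k[y0:y1,x0:x1]=m[y0:y1,x0:x1]
    k=cv2.erode(k.astype(np.uint8),np.ones((2,2)))>0
    p=P[k];p=p[(p[:,2]>.055)&(p[:,2]<.1)]
    hh=p[:,2].max(); c,s,a=cv2.minAreaRect(p[:,:2].astype(np.float32)*1000); print(f,'orange rect',c,s,a,hh, np.linalg.svd(p[:,:2]-p[:,:2].mean(0),full_matrices=False)[2][0])
    # reader top
    q=P[y0:y1,x0:x1].reshape(-1,3); q=q[(q[:,2]>.084)&(q[:,2]<.096)&(q[:,0]>.54)&(q[:,0]<.68)&(q[:,1]>.2)&(q[:,1]<.31)]
    if len(q)>20: print('reader top',cv2.minAreaRect(q[:,:2].astype(np.float32)*1000),np.median(q[:,2]))
    q=P[y0:y1,x0:x1].reshape(-1,3); q=q[(q[:,2]>.045)&(q[:,2]<.058)&(q[:,1]>.17)&(q[:,1]<.34)]
    print('plate',cv2.minAreaRect(q[:,:2].astype(np.float32)*1000),np.median(q[:,2]))
    lid=P[(P[...,2]>.12)&(P[...,2]<.2)&(P[...,0]>.3)&(P[...,1]>-.2)&(P[...,1]<.3)]; print('lid',lid.min(0),lid.max(0))
from p import plan
plan((0.500,0.253,0.231),90)
E
```

```text
[[-0.0006  0.2434  0.9699]
 [-0.0016  0.9699 -0.2434]
 [-1.     -0.0016 -0.0002]]
scene0 orange rect (442.5394287109375, 174.0972900390625) (233.5862274169922, 43.113765716552734) 51.53115463256836 0.09255964130384542 [-0.5797 -0.8148]
reader top ((607.37255859375, 257.4337158203125), (84.18360137939453, 74.3160629272461), 1.5949727296829224) 0.08920874315744332
plate ((523.32421875, 255.66043090820312), (438.5727844238281, 80.77787017822266), 1.306166172027588) 0.05107815820723838
lid [0.4308 0.0369 0.1201] [0.636  0.0949 0.1886]
side0 orange rect (434.99664306640625, 171.22232055664062) (244.5560760498047, 43.50798797607422) 51.537689208984375 0.08883293453226337 [-0.5841 -0.8117]
reader top ((606.2495727539062, 261.757080078125), (85.42086029052734, 62.83741760253906), 1.1374720335006714) 0.08922577429376755
plate ((511.51953125, 254.145751953125), (107.48348236083984, 78.31822204589844), 0.3977365493774414) 0.050608655204375574
lid [0.4321 0.0393 0.1201] [0.6363 0.0974 0.1866]
t 0.15 pos [0.1519 0.6057 0.2303] shift units [-0.0081 -6.4355 10.5866]
y heading 75.91443474674006 tilt 0.09474267891048058 q6 -0.1189742639478963
turn units -2.817113050651989 (+=cw)
```

>>> {"name": "drive_tool", "arguments": {
  "commands": "-1 0 -0.4 0.7 0; -1 0 -0.9 1.5 -0.5; -1 0 -1.4 2.3 -1; -1 0 -1.9 3.1 -1.5; -1 0 -2.4 3.9 -2; -1 0 -2.9 4.7 -2.5; -1 0 -3.4 5.5 -2.5; -1 0 -3.9 6.3 -2.5",
  "newtons": 40
}}

```text
t: 0.82
tool_pos: [0.3593, 0.392, 0.231]
tool_rot: [0.021, 1.571, -0.022]
contact_force: [0.7, 0.7, -0.5]
opening: 0.0853
```

```bash
python3 -c "
from p import *
plan((0.500,0.253,0.231),90)"
```

```text
t 0.8167 pos [0.3593 0.392  0.231 ] shift units [ 0.0012 -3.3767  3.6109]
y heading 88.43692969875438 tilt 0.010774763403537207 q6 -0.8546655711742139
turn units -0.3126140602491233 (+=cw)
```

>>> {"name": "drive_tool", "arguments": {
  "commands": "-1 0 -0.6 0.7 0; -1 0 -1.2 1.3 0; -1 0 -1.8 1.9 0; -1 0 -2.4 2.5 0; -1 0 -2.9 3 0; -1 0 -3.2 3.4 0; -1 0 -3.37 3.6 0; -1 0 -3.37 3.6 0"
}}

```text
t: 1.48
tool_pos: [0.4997, 0.2535, 0.2309]
tool_rot: [0.023, 1.571, -0.024]
contact_force: [0.3, 0.3, 0.7]
opening: 0.0852
```

```bash
python3 -c "
from p import *
plan((0.500,0.253,0.231),90); snap('wrist','w1')"
```

```text
t 1.4833 pos [0.4997 0.2535 0.2309] shift units [-0.0023 -0.0135  0.0078]
y heading 88.26987316508392 tilt 0.04055972663841384 q6 -1.2037150087534743
turn units -0.34602536698321557 (+=cw)
```

View pics/w1.png

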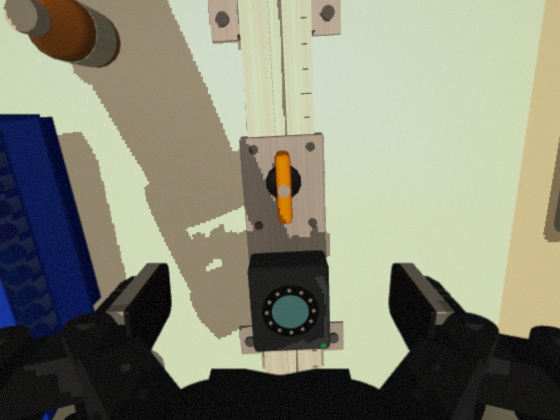

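The wrist view shows the bar from (282,155) to (287,222), its top screw at (284,191) and the window at (290,311).

```bash
cat > k.py <<'E'
from p import *
import sys
def look(f):
    im,d,i=load(f);hsv=cv2.cvtColor(im,cv2.COLOR_BGR2HSV)
    m=cv2.inRange(hsv,np.array((5,150,70)),np.array((22,255,255)))
    n,l,s,c=cv2.connectedComponentsWithStats(m); j=1+np.argmax(s[1:,4])
    print(c[j],s[j]); v,u=np.nonzero(l==j)
    p=onplane(i,np.c_[u,v],.0905)[:,:2]
    r=cv2.minAreaRect((p*1000).astype(np.float32)); dd=np.linalg.svd(p-p.mean(0),full_matrices=False)[2][0]
    print('bar',r,'heading',np.degrees(np.arctan2(dd[1],dd[0])))
    P=cloud(d,i)[l==j]; print('z',np.nanpercentile(P[:,2],[5,50,95]))
    m=cv2.inRange(hsv,np.array((80,60,60)),np.array((105,255,200)))
    n,l,s,c=cv2.connectedComponentsWithStats(m)
    for j in range(1,n):
        if s[j,4]>300: print('pale?',c[j],s[j],onplane(i,[c[j]],.09))
if __name__=='__main__':
    look(sys.argv[1])
    im,d,i=load(sys.argv[1])
E
python3 k.py w1; python3 -c "
from p import *
im,d,i=load('w1'); print(onplane(i,[(284,191)],.0905))
print(onplane(i,[(250,256),(326,254),(250,346),(329,346)],.09)) "
```

```text
[62.6485 28.0902] [  30    0   58   58 2185]
bar ((375.27850341796875, 100.22850799560547), (41.51236343383789, 36.804847717285156), 88.45623016357422) heading -37.2436414754556
z [0.066  0.0758 0.0856]
pale? [289.8537 311.2309] [272 295  37  33 957] [[0.6056 0.2591 0.09  ]]
[[0.4976 0.2569 0.0905]]
[[0.5526 0.2269 0.09  ]
 [0.5528 0.2905 0.09  ]
 [0.6396 0.2224 0.09  ]
 [0.6418 0.2934 0.09  ]]
```

```bash
sed -i "s/m=cv2.inRange(hsv,np.array((5,150,70)),np.array((22,255,255)))/m=cv2.inRange(hsv,np.array((5,150,70)),np.array((22,255,255))); m[:,:220]=0; m[:,360:]=0/" k.py; python3 k.py w1
```

```text
[283.3615 186.246 ] [275 151  17  73 935]
bar ((495.1565856933594, 256.6376647949219), (58.72188949584961, 12.118501663208008), 1.4751135110855103) heading 1.0616917628460096
z [0.0837 0.0891 0.0907]
pale? [289.8537 311.2309] [272 295  37  33 957] [[0.6056 0.2591 0.09  ]]
```

```bash
python3 -c "
from p import *
plan((0.497,0.256,0.0605),91.3)"
```

```text
t 1.5333 pos [0.4988 0.2545 0.2309] shift units [ 4.2602  0.0353 -0.041 ]
y heading 88.33905245630964 tilt 0.06449750546046708 q6 -1.2031362768147174
turn units -0.5921895087380704 (+=cw)
```

>>> {"name": "drive_tool", "arguments": {
  "commands": "-1 0.6 0.035 -0.05 -0.3; -1 1.3 0.035 -0.05 -0.6; -1 2 0.035 -0.05 -0.6; -1 2.7 0.035 -0.05 -0.6; -1 3.4 0.035 -0.05 -0.6; -1 4 0.035 -0.05 -0.6; -1 4.25 0.035 -0.05 -0.6; -1 4.25 0.035 -0.05 -0.6"
}}

```text
t: 2.2
tool_pos: [0.4936, 0.2565, 0.0581]
tool_rot: [-0.022, 1.577, 0.019]
contact_force: [0.0, -0.5, 0.4]
opening: 0.0853
```

```bash
python3 -c "
from p import *
plan((0.497,0.256,0.0605),91.3); snap('wrist','w2')"; python3 k.py w2
```

```text
t 2.2 pos [0.4936 0.2565 0.0581] shift units [-0.0609 -0.0145  0.0842]
y heading 91.5100884773013 tilt 0.3729408063539891 q6 -1.2520028217020487
turn units 0.042017695460259574 (+=cw)
[279.8333 292.0327] [ 263  216   35  159 4584]
bar ((489.8825378417969, 256.42449951171875), (59.18362808227539, 11.454339027404785), 1.109160304069519) heading 1.2312814517139379
z [0.0729 0.0891 0.0905]
```

View pics/w2.png

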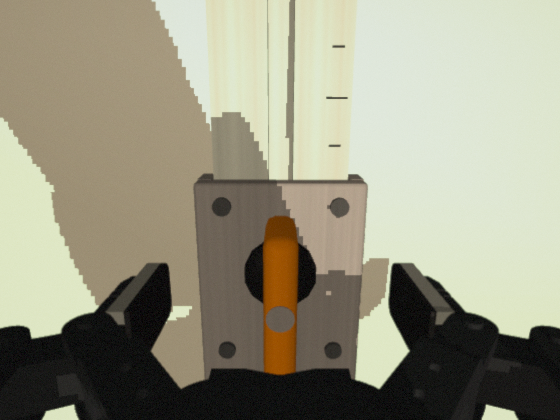

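>>> {"name": "drive_tool", "arguments": {
  "commands": "-1 0 0 0 0; -1 0 0 0 0"
}}

```text
t: 2.42
tool_pos: [0.4982, 0.2572, 0.0637]
tool_rot: [-0.019, 1.567, 0.021]
contact_force: [0.6, -0.3, 1.3]
opening: 0.0854
```

```bash
python3 -c "
from p import *
im,d,i=load('w2'); print(onplane(i,[(280.5,319.5)],.0905)); 
print(onplane(i,[(196,182),(365,182)],.052))
plan((0.497,0.256,0.0605),91.3); snap('wrist','w3'); im,d,i=load('w3')
g=im[300:340,260:300].astype(int); m=(g.max(2)-g.min(2)<40)&(g.min(2)>60); v,u=np.nonzero(m); c=(u.mean()+260,v.mean()+300); print(c,onplane(i,[c],.0905))"
```

```text
[[0.4974 0.2568 0.0905]]
[[0.4578 0.2206 0.052 ]
 [0.456  0.291  0.052 ]]
t 2.4167 pos [0.4982 0.2572 0.0637] shift units [ 0.0799 -0.0291 -0.031 ]
y heading 91.44382272961181 tilt 0.22596092602177215 q6 -1.2522434958403201
turn units 0.02876454592236257 (+=cw)
(np.float64(282.57570093457946), np.float64(312.396261682243)) [[0.5024 0.2582 0.0905]]
```

>>> {"name": "drive_tool", "arguments": {
  "commands": "-1 0 0 0 0; -1 0 0 0 0; -1 0 0 0 0; -1 0 0 0 0; -1 0 0 0 0; -1 0 0 0 0"
}}

```text
t: 2.97
tool_pos: [0.4968, 0.2563, 0.0613]
tool_rot: [-0.019, 1.571, 0.019]
contact_force: [0.6, 0.3, 0.1]
opening: 0.0856
```

```bash
python3 -c "
from p import *
plan((0.497,0.256,0.0605),91.3); print(ctrl.get_obs()['dq']); snap('wrist','w4'); im,d,i=load('w4')
plan((0.497,0.256,0.0605),91.3)
g=im[300:340,260:300].astype(int); m=(g.max(2)-g.min(2)<40)&(g.min(2)>60); v,u=np.nonzero(m); c=(u.mean()+260,v.mean()+300); print(c,onplane(i,[c],.0905))"; python3 k.py w4
```

```text
t 2.9667 pos [0.4968 0.2563 0.0613] shift units [ 0.0191 -0.0066  0.0057]
y heading 91.40938985177047 tilt 0.006658046917784321 q6 -1.252324251016251
turn units 0.0218779703540946 (+=cw)
[ 0.0017  0.0014  0.0006 -0.0006 -0.0002 -0.0002]
t 3.0167 pos [0.4968 0.2562 0.0612] shift units [ 0.0185 -0.0061  0.0059]
y heading 91.41446456942634 tilt 0.009544237271751316 q6 -1.2523911033319137
turn units 0.022892913885269196 (+=cw)
(np.float64(278.35419630156474), np.float64(312.6813655761024)) [[0.4997 0.2558 0.0905]]
[280.8203 285.553 ] [ 264  206   35  165 4653]
bar ((492.1456604003906, 256.4527893066406), (62.697078704833984, 11.513707160949707), 1.2189726829528809) heading 1.1988095096689175
z [0.0741 0.0891 0.0905]
```

>>> {"name": "drive_tool", "arguments": {
  "commands": "-0.5 0 0 0 0; 0 0 0 0 0; 0.5 0 0 0 0; 0.8 0 0 0 0; 1 0 0 0 0; 1 0 0 0 0; 1 0 0 0 0; 1 0 0 0 0",
  "newtons": 60
}}

```text
t: 3.68
tool_pos: [0.4968, 0.2566, 0.0615]
tool_rot: [-0.019, 1.571, 0.02]
contact_force: [-0.2, 1.9, 1.4]
opening: 0.0108
```

>>> {"name": "drive_tool", "arguments": {
  "commands": "1 0 0 0 0; 1 0 0 0 0; 1 0 0 0 0; 1 0 0 0 0"
}}

```text
t: 4.02
tool_pos: [0.4968, 0.2566, 0.0615]
tool_rot: [-0.019, 1.571, 0.02]
contact_force: [-1.5, 2.6, 1.6]
opening: 0.0111
```

```bash
python3 -c "
from p import *
plan((0.497,0.256,0.0605),91.3);o=ctrl.get_obs();print(o['opening'],o['contact_force'],o['wrist_torque'])"
```

```text
t 4.0167 pos [0.4968 0.2566 0.0615] shift units [ 0.0244 -0.0155  0.0048]
y heading 91.41129691242357 tilt 0.03917162669993741 q6 -1.2523099024590452
turn units 0.022259382484713798 (+=cw)
0.011098759911536152 [-1.533   2.5739  1.5858] [ 0.4493  0.2465 -0.1702]
```

Gripped at 11 mm. I'll turn it in stages of about 1 unit per row.

>>> {"name": "drive_tool", "arguments": {
  "commands": "1 0 0 0 0.8; 1 0 0 0 1.6; 1 0 0 0 2.4; 1 0 0 0 3.2; 1 0 0 0 4; 1 0 0 0 4.8; 1 0 0 0 5.6; 1 0 0 0 6.4"
}}

```text
t: 4.68
tool_pos: [0.4969, 0.257, 0.0615]
tool_rot: [0.421, 1.529, -0.419]
contact_force: [-0.7, 4.6, 0.2]
opening: 0.0111
```

>>> {"name": "drive_tool", "arguments": {
  "commands": "1 0 0 0 0.8; 1 0 0 0 1.6; 1 0 0 0 2.4; 1 0 0 0 3.2; 1 0 0 0 4; 1 0 0 0 4.8; 1 0 0 0 5.6; 1 0 0 0 5.6"
}}

```text
t: 5.35
tool_pos: [0.4972, 0.2574, 0.0615]
tool_rot: [0.8, 1.419, -0.796]
contact_force: [0.4, 5.9, 0.0]
opening: 0.0107
```

```bash
python3 -c "
from p import *
plan((0.497,0.256,0.0605),91.3);o=ctrl.get_obs();print(o['opening'],o['contact_force'],o['wrist_torque'])"
```

```text
t 5.35 pos [0.4972 0.2574 0.0615] shift units [ 0.0248 -0.0218  0.0264]
y heading 31.317517910157346 tilt 0.15106667552630781 q6 -0.203368011623749
turn units -11.99649641796853 (+=cw)
0.010744541384106321 [0.4395 5.9021 0.0018] [ 0.8458 -0.0125 -0.1601]
```

>>> {"name": "drive_tool", "arguments": {
  "commands": "1 0 0 0 0.6; 1 0 0 0 1.2; 1 0 0 0 1.8; 1 0 0 0 2.4; 1 0 0 0 2.4"
}}

```text
t: 5.77
tool_pos: [0.4973, 0.2574, 0.0614]
tool_rot: [0.959, 1.35, -0.954]
contact_force: [0.8, 5.2, -1.8]
opening: 0.011
```

```bash
python3 -c "
from p import *
plan((0.497,0.256,0.0605),91.3);o=ctrl.get_obs();print(o['opening'],o['contact_force'],o['wrist_torque'])"
```

```text
t 5.7667 pos [0.4973 0.2574 0.0614] shift units [ 0.0233 -0.0195  0.0311]
y heading 19.359893640517548 tilt 0.17315110020282284 q6 0.005321199544963572
turn units -14.388021271896491 (+=cw)
0.011001054418433543 [ 0.8396  5.2358 -1.7896] [ 0.942  -0.1195 -0.0275]
```

>>> {"name": "drive_tool", "arguments": {
  "commands": "1 0 0 0 0.5; 1 0 0 0 1; 1 0 0 0 1.5; 1 0 0 0 1.5; 1 0 0 0 1.5"
}}

```text
t: 6.18
tool_pos: [0.4974, 0.2575, 0.0614]
tool_rot: [1.057, 1.301, -1.052]
contact_force: [1.7, 6.6, -1.9]
opening: 0.011
```

```bash
python3 -c "
from p import *
plan((0.497,0.256,0.0605),91.3);o=ctrl.get_obs();print(o['opening'],o['contact_force'],o['wrist_torque']);snap('wrist','w5')"
```

```text
t 6.1833 pos [0.4974 0.2575 0.0614] shift units [ 0.0231 -0.0176  0.0336]
y heading 11.933071703483852 tilt 0.18813505871696173 q6 0.13485458845493878
turn units -15.87338565930323 (+=cw)
0.010966148852016808 [ 1.6796  6.5703 -1.8786] [ 1.0088 -0.164  -0.0592]
```

View pics/w5.png

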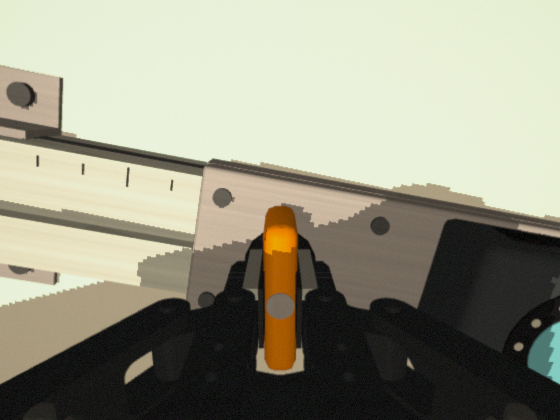

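The bar has turned about 79°, or 1.39 rad. Now I'll release it with a partial opening and lift.

>>> {"name": "drive_tool", "arguments": {
  "commands": "0.5 0 0 0 0; 0.3 0 0 0 0; 0.3 0 0 0 0; 0.3 0 0 0 0; 0.3 -0.3 0 0 0; 0.3 -0.7 0 0 0; 0.3 -1.2 0 0 0; 0.3 -1.7 0 0 0"
}}

```text
t: 6.9
tool_pos: [0.4966, 0.256, 0.1305]
tool_rot: [1.054, 1.3, -1.055]
contact_force: [0.6, 0.2, -0.5]
opening: 0.0297
```

>>> {"name": "drive_tool", "arguments": {
  "commands": "0.3 -0.5 0 0 0; 0.3 -1 0 0 0; 0.3 -1.6 0 0 0; 0.3 -2.2 0 0 0; 0.3 -2.7 0 0 0; 0.3 -3 0 0 0; -1 -3.1 0 0 0; -1 -3.1 0 0 0"
}}

```text
t: 7.57
tool_pos: [0.4973, 0.2564, 0.2548]
tool_rot: [1.056, 1.299, -1.053]
contact_force: [0.1, -0.8, -1.0]
opening: 0.0532
```

```bash
python3 -c "
from p import *
plan((0.497,0.256,0.0605),91.3);o=ctrl.get_obs();print(o['opening'],o['contact_force']);snap('wrist','w6')
plan((0.497,0.256,0.0605),91.3);snap('scene','s6')"
```

```text
t 7.5667 pos [0.4973 0.2564 0.2548] shift units [ 4.8564 -0.0198  0.0082]
y heading 11.912256892956243 tilt 0.13335583150223582 q6 0.13513482207347277
turn units -15.87754862140875 (+=cw)
0.05320583236979372 [ 0.1138 -0.7785 -1.0167]
t 7.6167 pos [0.4967 0.2562 0.2531] shift units [4.8144 0.0087 0.0054]
y heading 11.912916955777908 tilt 0.014634102534957007 q6 0.1351492963933361
turn units -15.877416608844419 (+=cw)
```

View pics/w6.png

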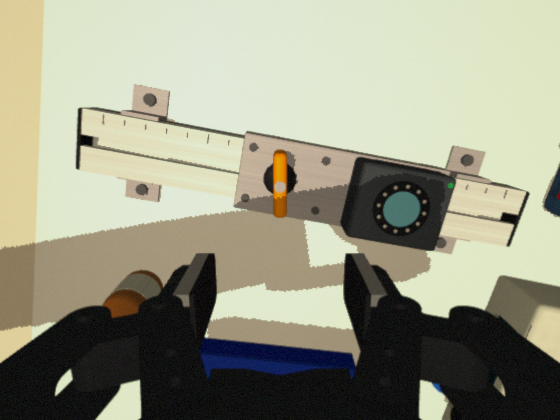

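The bar now stands across the rail, with the screw at (280,187), and the window is at (402,209). I'll measure the bar angle and the window.

```bash
python3 k.py w6; python3 -c "
from p import *
im,d,i=load('w6');print(onplane(i,[(280,187)],.0905))"
sed -e "s/^blobs.*//" m.py > m2.py; python3 -c "
from m2 import *
blobs('s6',(365,125,410,165),'pale')"
```

```text
[279.5093 183.2254] [273 150  14  68 803]
bar ((496.75140380859375, 258.6108703613281), (11.39213752746582, 58.636985778808594), 12.146444320678711) heading -78.18481837706653
z [0.0858 0.0891 0.0907]
pale? [401.1895 208.6733] [ 383  191   37   36 1050] [[0.6056 0.2591 0.09  ]]
[[0.4978 0.2564 0.0905]]
```

```bash
python3 -c "
from p import *
plan((0.4755,-0.246,0.254),16.8)"
```

```text
t 7.6667 pos [0.4962 0.256  0.252 ] shift units [-0.04   -3.0983 12.1737]
y heading 11.91734077872646 tilt 0.12233216889829354 q6 0.13512723727651488
turn units -0.9765318442547084 (+=cw)
```

>>> {"name": "drive_tool", "arguments": {
  "commands": "-1 0 -0.1 0.4 0; -1 0 -0.25 1 0; -1 0 -0.45 1.8 0; -1 0 -0.65 2.6 0; -1 0 -0.9 3.5 0; -1 0 -1.1 4.4 0; -1 0 -1.35 5.3 0; -1 0 -1.6 6.2 0"
}}

```text
t: 8.33
tool_pos: [0.4841, -0.001, 0.2512]
tool_rot: [1.053, 1.303, -1.056]
contact_force: [0.8, -0.4, 0.3]
opening: 0.0854
```

>>> {"name": "drive_tool", "arguments": {
  "commands": "-1 0 -0.2 0.9 -0.2; -1 0 -0.45 1.8 -0.4; -1 0 -0.7 2.7 -0.6; -1 0 -0.9 3.6 -0.8; -1 0 -1.1 4.4 -1; -1 0 -1.3 5.1 -1; -1 0 -1.4 5.6 -1; -1 0 -1.5 5.9 -1"
}}

```text
t: 9.0
tool_pos: [0.4743, -0.2446, 0.251]
tool_rot: [0.991, 1.337, -0.992]
contact_force: [0.1, 0.3, 0.1]
opening: 0.0855
```

>>> {"name": "drive_tool", "arguments": {
  "commands": "-1 0 0 0 0; -1 0 0 0 0; -1 0 0 0 0; -1 0 0 0 0; -1 0 0 0 0"
}}

```text
t: 9.42
tool_pos: [0.4757, -0.2417, 0.2534]
tool_rot: [0.988, 1.335, -0.988]
contact_force: [0.1, -0.5, 0.6]
opening: 0.0855
```

```bash
python3 -c "
from p import *
plan((0.4755,-0.246,0.254),16.8);snap('wrist','w7')"
```

```text
t 9.4167 pos [ 0.4757 -0.2417  0.2534] shift units [-0.0162 -0.0351  0.101 ]
y heading 17.017599026737468 tilt 0.011528710201818622 q6 -0.9068097624479513
turn units 0.04351980534749487 (+=cw)
```

View pics/w7.png

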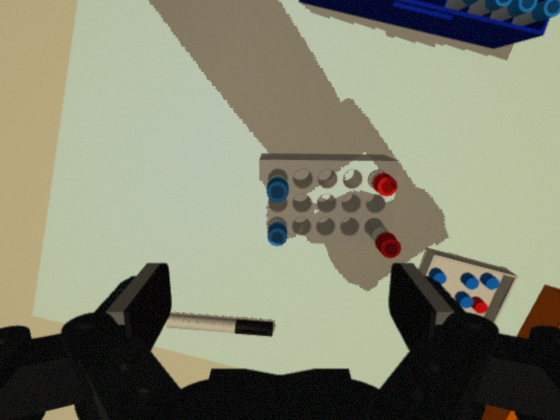

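The two blue caps are at (277,189), the tall one on the box side, and (277,235). Measuring them now.

```bash
python3 -c "
from m2 import *
im,d,i=load('w7'); hsv=cv2.cvtColor(im,cv2.COLOR_BGR2HSV)
m=cv2.inRange(hsv,np.array((95,120,50)),np.array((125,255,255))); P=cloud(d,i)
for (x0,y0,x1,y1) in ((262,172,292,206),(262,218,292,250)):
    k=np.zeros_like(m);k[y0:y1,x0:x1]=m[y0:y1,x0:x1]
    p=P[k>0];zt=np.nanpercentile(p[:,2],90)
    top=(k>0)&(P[...,2]>zt-.004); v,u=np.nonzero(top)
    print('zt',zt,top.sum(),'c',(u.mean(),v.mean()),'depth',np.nanmean(P[top],0),'plane',onplane(i,[(u.mean(),v.mean())],zt), 'uv ext',u.min(),u.max(),v.min(),v.max())
# rack corners at z .05
w=P[(abs(P[...,2]-.05)<.004)&(hsv[...,1]<60)]; w=w[(abs(w[:,0]-.53)<.1)&(abs(w[:,1]+.25)<.1)]; print('rack',cv2.minAreaRect((w[:,:2]*1000).astype(np.float32)))
"
python3 - <<'E'
import cv2
a=cv2.imread('pics/w7.png'); cv2.imwrite('pics/z7.png',cv2.resize(a[145:275,245:425],None,fx=4.4,fy=4.4,interpolation=2))
E
```

```text
zt 0.10980682148740756 357 c (np.float64(277.1624649859944), np.float64(190.85434173669466)) depth [ 0.4732 -0.2413  0.1089] plane [[ 0.4732 -0.2411  0.1098]] uv ext 267 287 181 201
zt 0.08470375602592695 271 c (np.float64(276.8191881918819), np.float64(235.9188191881919)) depth [ 0.4866 -0.2871  0.0838] plane [[ 0.4865 -0.2867  0.0847]] uv ext 268 286 227 245
rack ((526.1810302734375, -251.34115600585938), (132.13311767578125, 84.4100112915039), 16.317873001098633)
```

View pics/z7.png

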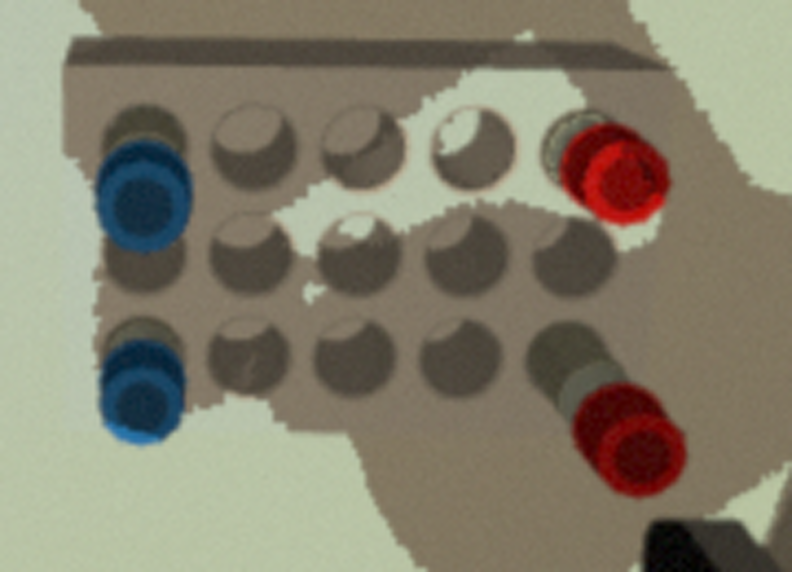

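```bash
python3 -c "
from p import *
plan((0.4735,-0.242,0.060),16.4)"
```

```text
t 9.4667 pos [ 0.4756 -0.2419  0.2534] shift units [ 4.8346 -0.0518 -0.0126]
y heading 17.005612034319924 tilt 0.008199078252457581 q6 -0.9068517669997505
turn units 0.1211224068639865 (+=cw)
```

>>> {"name": "drive_tool", "arguments": {
  "commands": "-1 0.3 -0.05 0 0.1; -1 0.8 -0.05 0 0.1; -1 1.4 -0.05 0 0.1; -1 2 -0.05 0 0.1; -1 2.6 -0.05 0 0.1; -1 3.1 -0.05 0 0.1; -1 3.4 -0.05 0 0.1; -1 3.5 -0.05 0 0.1"
}}

```text
t: 10.13
tool_pos: [0.4718, -0.2421, 0.11]
tool_rot: [0.996, 1.336, -0.996]
contact_force: [-0.9, -0.4, -0.7]
opening: 0.0852
```

>>> {"name": "drive_tool", "arguments": {
  "commands": "-1 0.1 0 0 0; -1 0.3 0 0 0; -1 0.6 0 0 0; -1 0.9 0 0 0; -1 1.15 0 0 0; -1 1.3 0 0 0; -1 1.3 0 0 0; -1 1.3 0 0 0"
}}

```text
t: 10.8
tool_pos: [0.4732, -0.2433, 0.0607]
tool_rot: [0.996, 1.332, -0.996]
contact_force: [-0.4, 0.3, 0.8]
opening: 0.0854
```

>>> {"name": "drive_tool", "arguments": {
  "commands": "-1 0 0 0 0; -1 0 0 0 0; -1 0 0 0 0; -1 0 0 0 0; -1 0 0 0 0"
}}

```text
t: 11.22
tool_pos: [0.4737, -0.2436, 0.0617]
tool_rot: [0.996, 1.331, -0.995]
contact_force: [0.2, -0.5, -0.0]
opening: 0.0852
```

```bash
python3 -c "
from p import *
plan((0.4735,-0.242,0.060),16.4);snap('wrist','w8')"
```

```text
t 11.2167 pos [ 0.4737 -0.2436  0.0617] shift units [ 0.0426  0.0061 -0.0396]
y heading 16.417488186811717 tilt 0.03912434588230074 q6 -0.9012620260994754
turn units 0.003497637362343653 (+=cw)
```

View pics/w8.png

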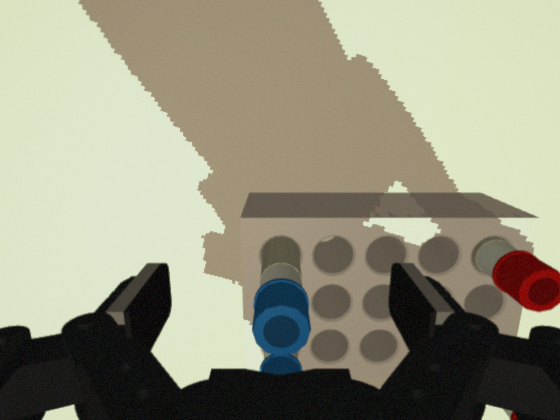

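The tube is centred between the jaws at column 281. I'll close on it.

>>> {"name": "drive_tool", "arguments": {
  "commands": "-0.7 0 0 -0.03 0; -0.4 0 0 -0.03 0; 0 0 0 -0.03 0; 0.4 0 0 -0.03 0; 0.7 0 0 -0.03 0; 1 0 0 -0.03 0; 1 0 0 -0.03 0; 1 0 0 -0.03 0",
  "newtons": 30
}}

```text
t: 11.93
tool_pos: [0.4732, -0.2424, 0.0614]
tool_rot: [0.996, 1.331, -0.996]
contact_force: [-0.8, -0.6, 0.0]
opening: 0.0163
```

>>> {"name": "drive_tool", "arguments": {
  "commands": "1 0 0 0 0; 1 0 0 0 0; 1 0 0 0 0; 1 0 0 0 0; 1 0 0 0 0"
}}

```text
t: 12.35
tool_pos: [0.4732, -0.2423, 0.0613]
tool_rot: [0.996, 1.331, -0.996]
contact_force: [-1.0, -0.0, 0.8]
opening: 0.0165
```

```bash
python3 -c "
from p import *
plan((0.4735,-0.242,0.060),16.4);snap('wrist','w9')"
```

```text
t 12.35 pos [ 0.4732 -0.2423  0.0613] shift units [ 0.0334  0.0103 -0.0056]
y heading 16.41666635201464 tilt 0.002086272204878599 q6 -0.8998591279059257
turn units 0.003333270402927724 (+=cw)
```

View pics/w9.png

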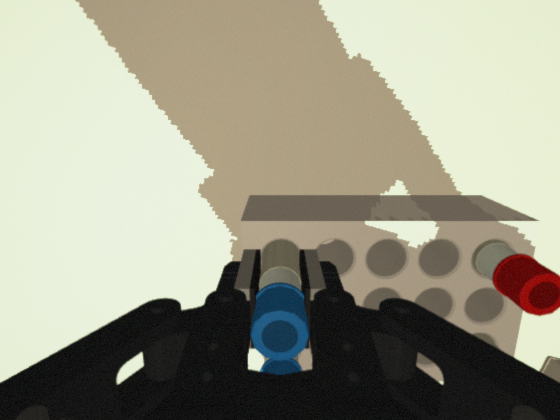

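Opening is 16.5 mm, so it holds the tube. Lifting slowly and straight up.

>>> {"name": "drive_tool", "arguments": {
  "commands": "1 -0.1 0 0 0; 1 -0.3 0 0 0; 1 -0.55 0 0 0; 1 -0.8 0 0 0; 1 -1.1 0 0 0; 1 -1.4 0 0 0; 1 -1.7 0 0 0; 1 -2 0 0 0"
}}

```text
t: 13.07
tool_pos: [0.4734, -0.2425, 0.1431]
tool_rot: [0.995, 1.33, -0.995]
contact_force: [-0.5, -0.4, -0.3]
opening: 0.0162
```

>>> {"name": "drive_tool", "arguments": {
  "commands": "1 -0.4 0 0 0; 1 -0.9 0 0 0; 1 -1.5 0 0 0; 1 -2.1 0 0 0; 1 -2.7 0 0 0; 1 -3.2 0 0 0; 1 -3.6 0 0 0; 1 -3.8 0 0 0"
}}

```text
t: 13.73
tool_pos: [0.4739, -0.2428, 0.2973]
tool_rot: [0.995, 1.326, -0.995]
contact_force: [0.7, -0.5, -0.4]
opening: 0.0162
```

>>> {"name": "drive_tool", "arguments": {
  "commands": "1 0 0 0 0; 1 0 0 0 0; 1 0 0 0 0"
}}

```text
t: 13.98
tool_pos: [0.4726, -0.2419, 0.2918]
tool_rot: [0.996, 1.334, -0.996]
contact_force: [0.3, -0.4, -1.1]
opening: 0.0165
```

```bash
python3 -c "
from p import *
plan((0.6056,0.259,0.29));print(ctrl.get_obs()['opening']);snap('side','d10');snap('wrist','w10')
cv2.imwrite('pics/c10.png',np.hstack([cv2.resize(cv2.imread('pics/d10.png'),(400,300)),cv2.resize(cv2.imread('pics/w10.png'),(400,300))]))"
```

```text
t 13.9833 pos [ 0.4726 -0.2419  0.2918] shift units [  0.0559   6.7281 -11.0734]
y heading 16.4154344787001 tilt 0.13987285494312832 q6 -0.8998329778875568
0.016469649021424667
```

View pics/c10.png

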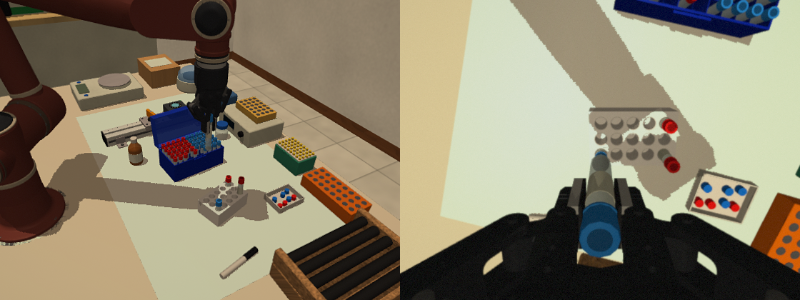

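The tube is out, held upright, with its base at about 0.24 m. I'll carry it over the box.

>>> {"name": "drive_tool", "arguments": {
  "commands": "1 0 0.06 -0.1 0; 1 0 0.18 -0.3 0; 1 0 0.36 -0.6 0; 1 0 0.6 -1 0; 1 0 0.9 -1.5 0; 1 0 1.2 -2 0; 1 0 1.5 -2.5 0; 1 0 1.8 -3 0"
}}

```text
t: 14.75
tool_pos: [0.5083, -0.1049, 0.293]
tool_rot: [0.996, 1.332, -0.995]
contact_force: [1.0, 0.1, -0.5]
opening: 0.0163
```

>>> {"name": "drive_tool", "arguments": {
  "commands": "1 0 0.3 -0.5 0; 1 0 0.6 -1 0; 1 0 0.9 -1.5 0; 1 0 1.2 -2 0; 1 0 1.5 -2.5 0; 1 0 1.8 -3 0; 1 0 2.1 -3.5 0; 1 0 2.4 -4 0"
}}

```text
t: 15.42
tool_pos: [0.5549, 0.0758, 0.293]
tool_rot: [0.995, 1.332, -0.995]
contact_force: [0.1, -0.5, -0.6]
opening: 0.0162
```

>>> {"name": "drive_tool", "arguments": {
  "commands": "1 0 0.3 -0.5 0; 1 0 0.6 -1 0; 1 0 0.9 -1.5 0; 1 0 1.2 -2 0; 1 0 1.5 -2.5 0; 1 0 1.8 -3 0; 1 0 2 -3.4 0; 1 0 2.15 -3.6 0"
}}

```text
t: 16.08
tool_pos: [0.5963, 0.2389, 0.2927]
tool_rot: [0.994, 1.333, -0.994]
contact_force: [0.3, 1.4, -0.3]
opening: 0.0161
```

>>> {"name": "drive_tool", "arguments": {
  "commands": "1 0 0.06 -0.1 0; 1 0 0.06 -0.1 0; 1 0 0.06 -0.1 0; 1 0 0.06 -0.1 0; 1 0 0.06 -0.1 0; 1 0 0.06 -0.1 0"
}}

```text
t: 16.58
tool_pos: [0.5982, 0.2399, 0.2935]
tool_rot: [0.996, 1.331, -0.996]
contact_force: [-0.6, -0.2, -0.6]
opening: 0.0163
```

```bash
python3 -c "
from p import *
plan((0.6056,0.259,0.1633));print(ctrl.get_obs()['opening']);snap('wrist','w11');snap('scene','s11')
cv2.imwrite('pics/c11.png',np.hstack([cv2.resize(cv2.imread('pics/s11.png'),(400,300)),cv2.resize(cv2.imread('pics/w11.png'),(400,300))]))"
```

```text
t 16.5833 pos [0.5982 0.2399 0.2935] shift units [ 3.2552  0.3113 -0.4052]
y heading 16.3559167075914 tilt 0.015010583909360187 q6 -0.01932854924029716
0.016328794307816502
```

View pics/c11.png

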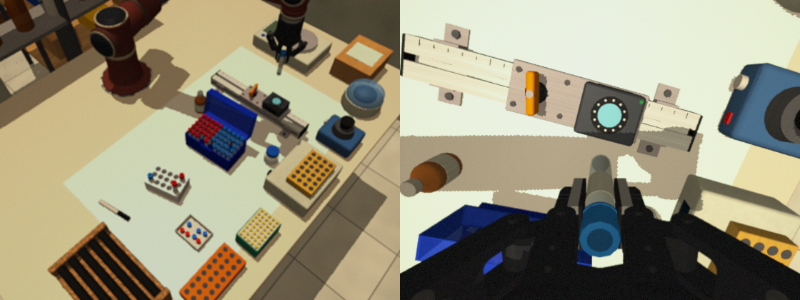

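```bash
python3 k.py w11
```

```text
Traceback (most recent call last):
  File "k.py", line 17, in <module>
    look(sys.argv[1])
    ~~~~^^^^^^^^^^^^^
  File "k.py", line 6, in look
    n,l,s,c=cv2.connectedComponentsWithStats(m); j=1+np.argmax(s[1:,4])
                                                     ~~~~~~~~~^^^^^^^^^
ValueError: attempt to get argmax of an empty sequence
```

>>> {"name": "drive_tool", "arguments": {
  "commands": "1 0 0.1 -0.1 0; 1 0 0.2 -0.25 0; 1 0 0.3 -0.4 0; 1 0.2 0.31 -0.4 0; 1 0.5 0.31 -0.4 0; 1 0.9 0.31 -0.4 0; 1 1.3 0.31 -0.4 0; 1 1.5 0.31 -0.4 0"
}}

```text
t: 17.35
tool_pos: [0.604, 0.2591, 0.229]
tool_rot: [0.992, 1.334, -1.0]
contact_force: [-0.1, 0.1, -1.2]
opening: 0.0165
```

>>> {"name": "drive_tool", "arguments": {
  "commands": "1 0.2 0 0 0; 1 0.5 0 0 0; 1 0.8 0 0 0; 1 1 0 0 0; 1 1.1 0 0 0; 1 1.1 0 0 0; 1 1.1 0 0 0; 1 1.1 0 0 0"
}}

```text
t: 18.02
tool_pos: [0.606, 0.2597, 0.1903]
tool_rot: [0.997, 1.33, -0.994]
contact_force: [0.2, -0.4, 0.3]
opening: 0.0168
```

>>> {"name": "drive_tool", "arguments": {
  "commands": "1 0 0 0 0; 1 0 0 0 0; 1 0 0 0 0; 1 0 0 0 0; 1 0 0 0 0; 1 0 0 0 0"
}}

```text
t: 18.52
tool_pos: [0.6055, 0.2596, 0.1894]
tool_rot: [0.996, 1.331, -0.995]
contact_force: [-0.4, 0.3, -0.7]
opening: 0.0161
```

```bash
python3 -c "
from p import *
plan((0.6056,0.259,0.1633));print(ctrl.get_obs()['opening']);snap('wrist','w12');snap('scene','s12');snap('side','d12')
a=cv2.resize(cv2.imread('pics/s12.png')[60:180,310:470],(400,300));b=cv2.resize(cv2.imread('pics/d12.png')[70:190,165:325],(400,300));c=cv2.resize(cv2.imread('pics/w12.png'),(400,300))
cv2.imwrite('pics/c12.png',np.vstack([np.hstack([a,b]),np.hstack([c,c*0])]))"
```

```text
t 18.5167 pos [0.6055 0.2596 0.1894] shift units [ 0.6513 -0.0023  0.0142]
y heading 16.4195515992247 tilt 0.004925965122113068 q6 0.005527214769149788
0.01608589374130338
```

View pics/c12.png

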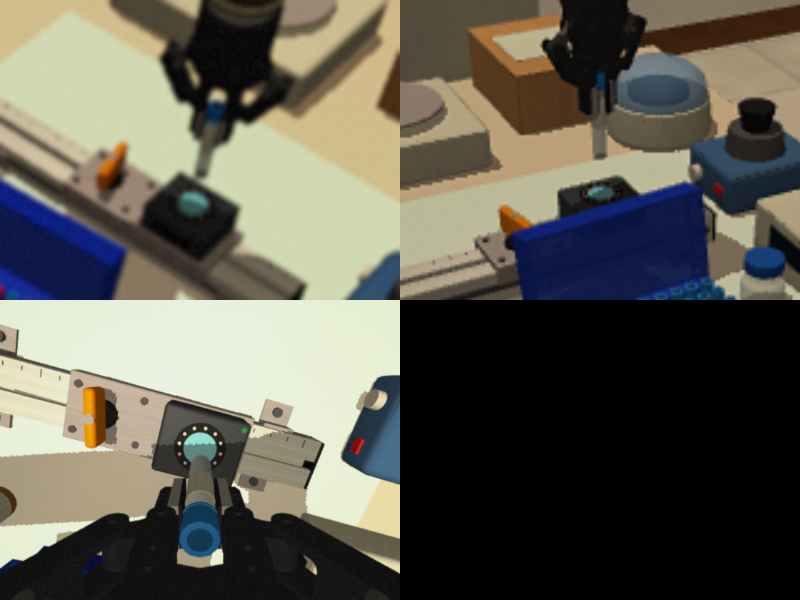

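The tube hangs upright over the window in all three views. I'll check the base by triangulating the scene and side views.

```bash
python3 -c "
from p import *
def tri(a,b):
    L=[]
    for f,uv in (a,b):
        im,d,i=load(f); r=rays(i,[uv])[0]; T=i['T']; L.append((T[:3,3],T[:3,:3]@(r/np.linalg.norm(r))))
    A=sum(np.eye(3)-np.outer(v,v) for o,v in L); bb=sum((np.eye(3)-np.outer(v,v))@o for o,v in L); p=np.linalg.solve(A,bb)
    return p,[np.linalg.norm((np.eye(3)-np.outer(v,v))@(p-o)) for o,v in L]
print('base bottom-edge',tri(('s12',(390,130)),('d12',(245,132.5))))
im,d,i=load('s12');im2,d2,i2=load('d12')
P=cloud(d,i);P2=cloud(d2,i2)
for Q,n in ((P,'s'),(P2,'d')):
    q=Q[(abs(Q[...,0]-.6056)<.03)&(abs(Q[...,1]-.259)<.03)&(Q[...,2]>.11)&(Q[...,2]<.17)]
    for z0 in np.arange(.12,.17,.008):
        w=q[(q[:,2]>z0)&(q[:,2]<z0+.008)]
        print(n,round(z0,3),len(w),w.mean(0) if len(w) else '')
from scipy.optimize import brentq
for f,roi in (('s12',(365,125,410,165)),('d12',(225,135,270,160))):
    im,d,i=load(f);hsv=cv2.cvtColor(im,cv2.COLOR_BGR2HSV);m=cv2.inRange(hsv,np.array((80,40,60)),np.array((105,170,255)));k=m*0;x0,y0,x1,y1=roi;k[y0:y1,x0:x1]=m[y0:y1,x0:x1]
    n,l,s,c=cv2.connectedComponentsWithStats(k);j=1+np.argmax(s[1:,4]);print(f,c[j],s[j],onplane(i,[c[j]],.09))
"
```

```text
base bottom-edge (array([0.6083, 0.2577, 0.1353]), [np.float64(0.0003445060694816928), np.float64(0.00034450606948173646)])
s 0.12 0 
s 0.128 0 
s 0.136 12 [0.6101 0.255  0.1409]
s 0.144 12 [0.6077 0.2535 0.1485]
s 0.152 11 [0.61   0.254  0.1566]
s 0.16 14 [0.6108 0.2538 0.1632]
s 0.168 4 [0.6059 0.2537 0.1683]
d 0.12 0 
d 0.128 2 [0.6043 0.2599 0.1355]
d 0.136 14 [0.6059 0.2542 0.1402]
d 0.144 16 [0.606  0.2545 0.1481]
d 0.152 12 [0.6034 0.2534 0.156 ]
d 0.16 15 [0.6038 0.2537 0.1641]
d 0.168 2 [0.6031 0.2547 0.169 ]
s12 [387.0104 140.6354] [382 136  12  10  96] [[0.6065 0.2593 0.09  ]]
d12 [244.7083 146.5417] [240 144  11   6  48] [[0.6063 0.2593 0.09  ]]
```

Triangulation puts the base at about (0.608, 0.258, 0.135). The window is at (0.606, 0.259), and both scene and side views agree on it. Lowering slowly by 35 mm.

>>> {"name": "drive_tool", "arguments": {
  "commands": "1 0.03 0 0 0; 1 0.1 0 0 0; 1 0.2 0 0 0; 1 0.3 0 0 0; 1 0.4 0 0 0; 1 0.5 0 0 0; 1 0.56 0 0 0; 1 0.6 0 0 0"
}}

```text
t: 19.33
tool_pos: [0.6052, 0.2595, 0.1645]
tool_rot: [0.995, 1.332, -0.996]
contact_force: [0.1, -0.1, -0.7]
opening: 0.0162
```

>>> {"name": "drive_tool", "arguments": {
  "commands": "1 0.05 0 0 0; 1 0.12 0 0 0; 1 0.19 0 0 0; 1 0.25 0 0 0; 1 0.28 0 0 0; 1 0.28 0 0 0; 1 0.28 0 0 0; 1 0.28 0 0 0"
}}

```text
t: 20.0
tool_pos: [0.6056, 0.2596, 0.1543]
tool_rot: [0.996, 1.331, -0.995]
contact_force: [-0.4, -0.5, -0.3]
opening: 0.0164
```

>>> {"name": "drive_tool", "arguments": {
  "commands": "1 0 0 0 0; 1 0 0 0 0; 1 0 0 0 0; 1 0 0 0 0; 1 0 0 0 0; 1 0 0 0 0; 1 0 0 0 0; 1 0 0 0 0"
}}

```text
t: 20.67
tool_pos: [0.6055, 0.2596, 0.1541]
tool_rot: [0.996, 1.331, -0.996]
contact_force: [0.9, -0.3, 0.1]
opening: 0.0166
```

```bash
python3 -c "
from p import *
plan((0.6058,0.2592,0.1538));print(ctrl.get_obs()['opening'],ctrl.get_obs()['dq']);snap('wrist','w13');snap('scene','s13');snap('side','d13')
a=cv2.resize(cv2.imread('pics/s13.png')[90:180,330:450],(400,300),interpolation=2);b=cv2.resize(cv2.imread('pics/d13.png')[85:175,185:305],(400,300),interpolation=2);c=cv2.resize(cv2.imread('pics/w13.png'),(400,300));e=cv2.resize(cv2.imread('pics/s13.png'),(400,300))
cv2.imwrite('pics/c13.png',np.vstack([np.hstack([a,b]),np.hstack([c,e])]))"
```

```text
t 20.6667 pos [0.6055 0.2596 0.1541] shift units [0.0073 0.0049 0.0106]
y heading 16.41864091365574 tilt 0.0026249617525791443 q6 0.005555164926036859
0.016568779700162503 [-0.0017 -0.0024  0.0019  0.0016 -0.0006  0.0004]
```

View pics/c13.png

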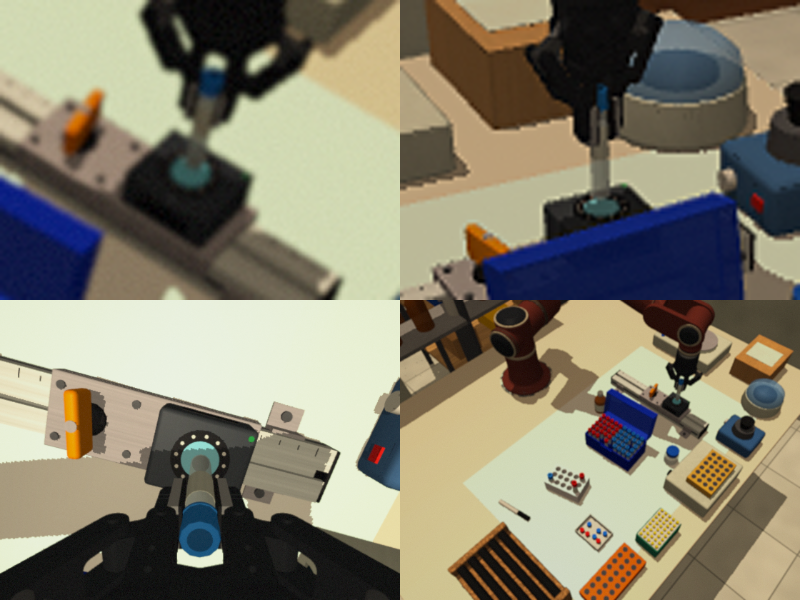

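```bash
python3 -c "
from p import *
for f in ('s13','d13'):
    im,d,i=load(f);T=np.linalg.inv(i['T'])
    for z in (.09,.1008,.11):
        p=T[:3,:3]@np.array([.606,.259,z])+T[:3,3]; print(f,z,cv2.projectPoints(p.reshape(1,3),np.zeros(3),np.zeros(3),i['K'],np.array([i['k1'],0,0,0,0]))[0].ravel())
a=cv2.resize(cv2.imread('pics/s13.png')[120:155,365:411],(400,304),interpolation=0);b=cv2.resize(cv2.imread('pics/d13.png')[125:160,222:268],(400,304),interpolation=0)
cv2.imwrite('pics/c14.png',np.hstack([a,b]))"
```

```text
s13 0.09 [386.8177 140.6033]
s13 0.1008 [387.4707 137.9357]
s13 0.11 [388.034  135.6351]
d13 0.09 [244.6609 146.6081]
d13 0.1008 [244.5451 143.3139]
d13 0.11 [244.4456 140.4813]
```

View pics/c14.png

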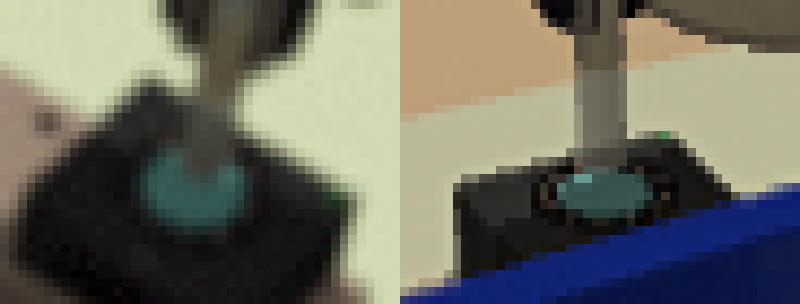

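The tube's lower edge is at row 144 in the side view and about 140 in the scene view. Both fit a base about 10 mm above the window. Handing in.

```bash
python3 -c "
from station import ctrl
print(ctrl.finish_job()); o=ctrl.get_obs(); print(o['t'],o['tool_pos'],o['opening'])"
```

```text
the job is handed in; nothing more can be done
None
the job is handed in; nothing more can be done
```

I tightened the clamp and presented the tube, then handed the job in at about 21 s. The tube is still held in the gripper over the reader's window. The hand-in gave no verdict, and the state could not be read afterwards.

- **Clamp:** I turned the orange knob about 79° clockwise (about 1.39 rad, taking the loose position as 0). An image after release showed the bar still across the rail. The window measured at the same spot, (0.6056, 0.2591), before and after the turn.
- **Tube:** I lifted the tall blue-capped tube straight out of the rack and carried it with its base at about 0.24 m, about 50 mm above the top of the lid.
- **Final hold:** The gripper is at (0.6055, 0.2596), within 1 mm of the window, tool tilt is under 0.01°, and the arm was at rest. Taking the base as 53 mm below the gripper tip, it is about 10 to 11 mm above the glass. The tube's lower edge in the scene and side images agrees to within a few mm.
- **Disagreements:** Early scene and side depth readings put the window about 2.5 mm nearer the robot's centre line (smaller y) than the wrist camera did. Casting rays onto the window's height later agreed with the wrist value. One knob-measuring script failed on a picture taken during the carry, and I did not need its result.
- **Not checked:** I did not measure the bystanders' positions at the end. The last scene image showed nothing out of place.

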